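Loosen the clamp collar of the duck stand by two full turns

TASK

The carved duck is clamped on its stand under a strap that a wide knurled collar holds down. Loosen that collar by two full turns counter-clockwise (seen from above), rolling it round with a fingertip pushed along its knurled rim and counting the turns, so that its painted mark comes back to where it started for the second time; then take the hand away. Leave the collar of the other stand as it is, and do not pick up or shift anything else on the bench.

Things in the scene. Friction and masses are not known exactly. Their poses are not given: they have to be found in the camera images.
- duck_stand: the duck stand: fixed plywood base 150 (x) x 330 (y) x 18 mm carrying a white painted carved duck (about 230 mm long, 95 mm wide, top of the head 220 mm above the bench, bill towards -x of the stand), clamped under a strap. Origin on the bench right under the collar axis; the base runs from 75 mm on the -y side to 255 mm on the +y side of it, the workpiece stands 180 mm away on the +y side. The two stands swap places between starts.
- duck_collar_center (a point): centre of the knurled aluminium collar of the duck stand, on its vertical axis, half-way up (54 mm above the bench). The collar is a disc 94 mm across over the 30 vertical ridges of its rim (each stands 3 mm proud, 9 mm apart), 32 mm tall, from 38 to 70 mm above the bench. The steel strap below it (34 mm wide, running to the workpiece) tops out at 36 mm; the threaded post on the axis (18 mm across) ends 81 mm above the bench.
- duck_mark (a point): a point on the black painted radial line (23 x 8 mm) on the top face of the collar of the duck stand, 36 mm from the axis; it goes round with the collar.
- duck_collar (a joint): turn of the collar of the duck stand, rad, about the vertical axis; grows counter-clockwise seen from above (loosening). It starts anywhere from 0 to 3. It turns in place, without end stop until 26, against a steady friction of about 0.1 N m (2 N at the rim), and stays where it is left.
- blank_stand: the other stand: fixed plywood base 150 (x) x 330 (y) x 18 mm carrying a plain sawn wooden block (190 x 85 mm, top about 150 mm above the bench), clamped under a strap. Origin on the bench right under the collar axis; the base runs from 75 mm on the -y side to 255 mm on the +y side of it, the workpiece stands 180 mm away on the +y side. The two stands swap places between starts.
- blank_collar_center (a point): centre of the knurled aluminium collar of the other stand, on its vertical axis, half-way up (54 mm above the bench). The collar is a disc 94 mm across over the 30 vertical ridges of its rim (each stands 3 mm proud, 9 mm apart), 32 mm tall, from 38 to 70 mm above the bench. The steel strap below it (34 mm wide, running to the workpiece) tops out at 36 mm; the threaded post on the axis (18 mm across) ends 81 mm above the bench.
- blank_mark (a point): a point on the black painted radial line (23 x 8 mm) on the top face of the collar of the other stand, 36 mm from the axis; it goes round with the collar.
- blank_collar (a joint): turn of the collar of the other stand, rad, about the vertical axis; grows counter-clockwise seen from above (loosening). It starts anywhere from 0 to 3. It turns in place, without end stop until 26, against a steady friction of about 0.1 N m (2 N at the rim), and stays where it is left.
- duck_piece (a point): a point in the middle of the duck, 100 mm above the bench, 180 mm along +y of the stand from the collar axis.
- blank_piece (a point): the same point in the wooden block on the other stand.
- tin: open steel paint tin, 100 mm across, 120 mm tall, with a stirring stick leaning out of it; origin under its centre. Loose, to be left alone.
- red_tub: small closed white tub with a red lid, 72 mm across, 75 mm tall; origin under its centre. Loose, to be left alone.
- white_tub: closed white tub with a blue lid, 90 mm across, 100 mm tall; origin under its centre. Loose, to be left alone.
- brush: paint brush, 160 mm long, lying between the stands, roughly along x; origin near its middle, on the bench. Loose, to be left alone.
- sand_block: cork sanding block 70 x 42 x 28 mm, between the stands on the robot side; origin under its centre. Loose, to be left alone.
- strip_long: wooden strip 200 x 26 x 10 mm, behind the left stand; origin under its centre. Loose, to be left alone.
- strip_short: wooden strip 130 x 30 x 12 mm, on the far right; origin under its centre. Loose, to be left alone.
- offcut: wooden offcut 90 x 120 x 45 mm, on the far left; origin under its centre. Loose, to be left alone.

How it is judged:
By the outcome, as a careful person would: the job done as asked, in the order asked, and still so for the second after the job is handed in, with the robot touching nothing.
It also fails if it takes over 61 s, if anything falls off the work surface, if the arm or the gripper's body presses on something with over 40 N, if the wrist force passes 120 N, or if a joint passes its speed limit or range.

ROBOT

A 7-joint arm with a two-finger parallel gripper is mounted at the origin on the work surface. World frame = base frame: x ahead of the robot, y to its left, z up, the work surface at z = 0. Lengths are in m, angles in rad, forces in N, time in s.
With the tool pointing down it reaches from about 0.425 to 0.825 m from the base axis. Payload 3.6 kg.
Tool frame: the origin (TCP) lies on the centre line of the jaws, within the pads' length; the fingertips stand arm.finger_overhang ahead of it and the grasp point (between the pads) lies 2 mm behind it (arm.finger_overhang is the distance from the TCP to the fingertips, in m); z points along the fingers, y is the line along which they close (so a half turn about z gives the same grasp; the last joint's range is limited). The gripper opens to 85 mm and grips with 20 to 120 N. Pads are 22 mm wide; open, the fingers measure 114 mm over their backs; the gripper's body (76 mm by 85 mm) begins 54 mm behind the grasp point. The pads swing forward as they close: fully open they stand 13 mm farther back than shut.
Start: joints at [-1.155, 0.615, -0.013, 1.423, 0.008, 1.103, -0.04], TCP at [0.278, 0.587, 0.248] pointing down, gripper open.
Joint ranges: [-3.12, 3.12], [-0.3, 2.06], [-1.34, 1.32], [0.26, 2.42], [-1.36, 4.5], [0.01, 1.98], [-2.84, 2.84]. Speed limits (rad/s): [2.79, 2.79, 3.14, 3.14, 3.14, 3.14, 3.14].

INTERFACE

Orientations are given as [roll, pitch, yaw] about the fixed x, y, z axes, in that order (R = Rz(yaw) Ry(pitch) Rx(roll)).
In Python, from bench import arm, eyes gives the robot as it stands. The module is installed in compiled form; this text tells all that it offers.
- The arm moves only by the tool jog_arm, never from a script. Its argument "series" is text: rows parted by semicolons, each of 4 numbers parted by spaces: the shift along the world's x, y, z in mm, then the turn about the world's z in degrees. In form: dx dy dz spin; .... A call has 1 to 20 rows; each row shifts and turns the commanded pose from where the row before left it; what a row does not reach is not made up. A row lasts 1/12 s, in which the tool goes at most 41.7 mm and 7.16 degrees, less where a joint would pass 70% of its speed; a pose out of reach is approached as far as the arm can. A call with a gripper value outside its range is refused whole. "fingers" is the finger opening in mm, from 0 to 85.4, set as the call begins (left out, the last holds). The fingers move at their own pace and stop on an object; the grip force is fixed at half the most. Time passes only in rows, so rows that do not move let the fingers close. It gives the time, the measured TCP pose, the force, the opening and the grip force at its end, in the units of the state.
- arm.sense(): the state, without advancing time (a new reading comes with each control period).
- eyes.camera(name): name is "side" or "top"; returns (picture, depth): 400x640x3 uint8, red, green, blue; 400x640 float32, m along the optical axis (not along the pixel's ray), 0 where there is no reading.
- eyes.get_calibration(name): a dict with "intrinsics" (3x3 intrinsics, pixels), "k1" (the pictures are not rectified: a ray, as slopes to the right and down, at radius r is drawn at 1 + k1 r^2 times it, then the intrinsics apply), "xyz" and "attitude" of the camera in the world. Camera axes: x right, y down, z forward; pixel columns grow to the right and rows downward; lengths in m; the calibration is good to about 2 mm. A picture is of the moment at which its call begins. get_calibration takes no time and is no camera call.
- arm.hand_in(): hands the job in; it is judged then, once.
The state is a dict: "t": time; "qpos": joint angles; "qvel": joint speeds; "effort": joint torques, N m; "tcp_pos": TCP position; "tool_rot": TCP orientation; "wrist_force": force on the tool from outside, world axes, zero at the start; "torque": the same for the moment, N m; "width": finger opening in m; "finger_force": force on a finger pad.
Only numpy, scipy, OpenCV 4.12 (cv2) and the standard library are available. Lean on these libraries where they do the work, as an engineer would, in place of code of your own. Each camera call takes 0.05 s, during which the arm holds its last target. There are 200 camera calls.

## Working session

There is one attempt and no reset: what is moved stays moved. The work goes in short steps, Python scripts to look and compute and a tool call to move; the robot and the scene stay as the last step left them, time stands still between calls to the robot, and variables do not carry over. Pictures are saved under pics/ and viewed, at most 10 in all, crops included, and the job is handed in when it is done.

Besides the shell and the picture viewer there is one more tool, called after "Call:" as name(argument=value, ...) on one line, values as JSON. jog_arm: Moves the arm, as the interface text tells. Its arguments: {"type":"object","properties":{"series":{"type":"string"},"fingers":{"type":"number"}},"required":["series"]}

```bash
mkdir -p pics
cat > h.py <<'E'
import numpy as np, cv2
from scipy.spatial.transform import Rotation as R
from bench import arm, eyes
def rot(c):
    a=np.array(c["attitude"],float)
    return a if a.shape==(3,3) else (R.from_euler('xyz',a).as_matrix() if a.size==3 else R.from_quat(a).as_matrix())
def pix2world(c,u,v,z=None,d=None):
    K=np.array(c["intrinsics"]);k=c["k1"]
    x=np.array([(u-K[0,2])/K[0,0],(v-K[1,2])/K[1,1]]);s=x.copy()
    for _ in range(20): s=x/(1+k*(s@s))
    r=rot(c)@np.array([s[0],s[1],1.]);o=np.array(c["xyz"])
    if z is not None: d=(z-o[2])/r[2]
    return o+r*d
def world2pix(c,p):
    K=np.array(c["intrinsics"]);q=rot(c).T@(np.array(p)-np.array(c["xyz"]));s=q[:2]/q[2]
    s=s*(1+c["k1"]*(s@s));return K[0,0]*s[0]+K[0,2],K[1,1]*s[1]+K[1,2]
E
python3 - <<'E'
from h import *
for n in("top","side"):
    p,d=eyes.camera(n);cv2.imwrite(f"pics/{n}0.png",p[:,:,::-1]);np.save(f"{n}0.npy",d);print(n,eyes.get_calibration(n))
print(arm.sense(),arm.finger_overhang)
E
```

```text
top {'intrinsics': array([[377.71710288,   0.        , 318.56025917],
       [  0.        , 377.71710288, 199.43441281],
       [  0.        ,   0.        ,   1.        ]]), 'k1': -0.037158947349675196, 'xyz': array([0.34157704, 0.00266249, 1.20266748]), 'attitude': array([-2.92740447,  0.00314909, -1.60291433])}
side {'intrinsics': array([[442.20510639,   0.        , 325.14111626],
       [  0.        , 442.20510639, 198.56324561],
       [  0.        ,   0.        ,   1.        ]]), 'k1': 0.016035035728673402, 'xyz': array([ 0.19362655, -1.26230657,  1.20403642]), 'attitude': array([-2.2684558 ,  0.02310299, -0.29226728])}
{'t': 0.1, 'qpos': array([-1.15449758,  0.61585732, -0.01259868,  1.42477593,  0.00811744,
        1.10339777, -0.04039168]), 'qvel': array([ 0.00132824, -0.00108758,  0.00122838, -0.00469838, -0.00160985,
       -0.00108526, -0.00016536]), 'effort': array([ 1.46870239e-03, -4.70389044e+01,  2.60339873e-01, -1.71570808e+01,
        1.01289319e-02,  5.88635827e-03, -4.30677318e-06]), 'tcp_pos': array([0.27822354, 0.5867115 , 0.24721905]), 'tool_rot': array([-3.13920550e+00,  5.68629942e-05,  2.69886135e+00]), 'wrist_force': array([ 0.25349631, -0.55920579, -0.31055957]), 'torque': array([-0.01457987, -0.03845201, -0.00325151]), 'finger_force': 0.0, 'width': 0.08517429307842297} 0.017
```

View pics/top0.png

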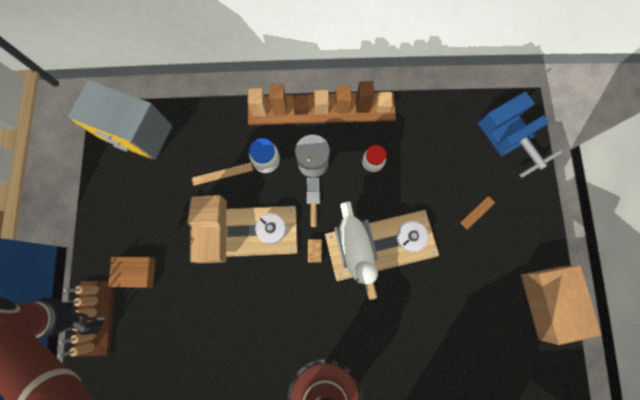

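View pics/side0.png

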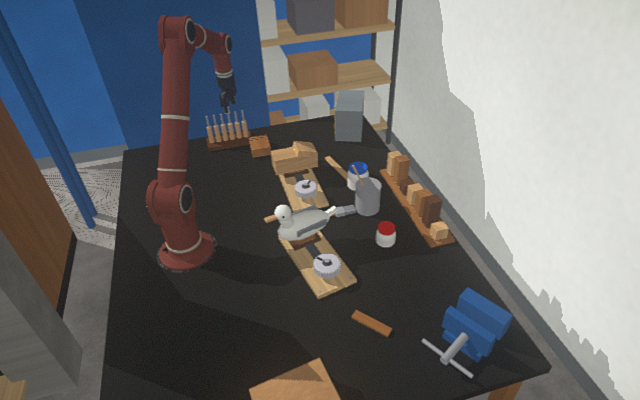

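The top view shows the duck collar at about (413,237), with the duck on its left at (358,245). The other collar is at (270,228). The side view shows the duck collar at about (326,265). Next I'll measure it.

```bash
cat >> h.py <<'E'
def mark(p,c,ctr):
    """rectified top-view patch at z=.07, 1 px = .5 mm, 240x240 ; x world up, y world left"""
    g=np.arange(-120,120)*.0005
    m=np.array([[world2pix(c,(ctr[0]-a,ctr[1]-b,.07)) for b in g] for a in g],np.float32)
    return cv2.remap(p,m[:,:,0],m[:,:,1],cv2.INTER_CUBIC)
E
python3 - <<'E'
from h import *
c=eyes.get_calibration("top");cs=eyes.get_calibration("side")
p=cv2.imread("pics/top0.png");d=np.load("top0.npy")
q=pix2world(c,413,237,z=.07);print(q, pix2world(c,420,232,d=d[232,420]))
for n,u,v in(("tubr",375,158),("duckhead",366,272),("tail",347,208),("baseR1",428,212),("baseR2",438,256),("strip",478,213)):print(n,pix2world(c,u,v,d=d[v,u]))
# points at height .062-.078 near
P=[]
for v in range(210,265):
  for u in range(385,445):
    w=pix2world(c,u,v,d=d[v,u])
    if .06<w[2]<.08:P.append(w)
P=np.array(P);print(len(P),P.mean(0),P.min(0),P.max(0))
a=mark(p,c,q);s=mark(cv2.imread("pics/side0.png"),cs,q)
cv2.imwrite("pics/m0.png",np.hstack([cv2.resize(a,(400,400)),cv2.resize(s,(400,400))]))
E
```

```text
[ 0.46299105 -0.28203129  0.07      ] [ 0.47707174 -0.30385395  0.07237505]
tubr [ 0.71454636 -0.18299648  0.07281642]
duckhead [ 0.36136179 -0.11634857  0.2201071 ]
tail [ 0.54930506 -0.08386108  0.11723874]
baseR1 [ 5.49810789e-01 -3.55174520e-01  3.07769372e-04]
baseR2 [ 0.40771054 -0.37500109 -0.00290345]
strip [ 0.53863762 -0.51215641  0.01467229]
717 [ 0.46574713 -0.28169228  0.06998786] [ 0.42075712 -0.32841488  0.06055635] [ 0.51217898 -0.23511642  0.07993814]
```

View pics/m0.png

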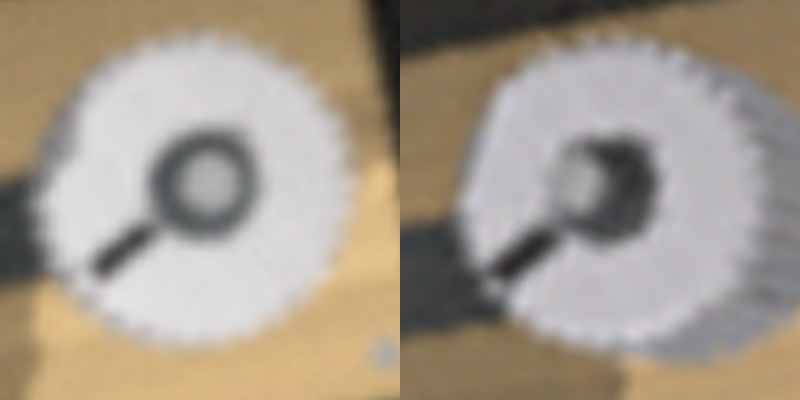

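Call:
jog_arm(series="0 0 30 2.5;0 0 30 2.5;18 -20 20 2.5;22 -27 0 2.5;26 -30 0 2.5;26 -30 0 2.5;26 -30 0 2.5;26 -30 0 2.5;26 -30 0 2.5;26 -30 0 2.5;26 -30 0 0;0 -30 0 0;0 -35 0 0;0 -35 0 0;0 -35 0 0;0 -35 0 0;0 -35 0 0;0 -35 0 0;0 -35 0 0;0 -35 0 0", fingers=0)

```text
t: 1.77
tcp_pos: [0.4998, 0.0186, 0.328]
tool_rot: [-3.141, -0.001, 3.135]
wrist_force: [0.5, -0.5, -0.2]
width: 0.0
finger_force: 0.0
```

Run:
```python
from h import *
c=eyes.get_calibration("top");d=np.load("top0.npy");C=np.array([.4657,-.2817])
b=[]
for v in range(180,310):
  for u in range(320,470):
    w=pix2world(c,u,v,d=d[v,u]); r=np.hypot(*(w[:2]-C))
    if w[2]>.09 and r>.02: b.append((r,*w))
b=np.array(sorted(b));print(b[:6].round(3))
for z in(.12,.15,.2):print(z,b[b[:,3]>z][0].round(3))
s=arm.sense();print(s['t'],s['tcp_pos'],s['tool_rot'],s['qpos'])
```

```text
[[ 0.13   0.438 -0.155  0.128]
 [ 0.13   0.449 -0.153  0.127]
 [ 0.131  0.446 -0.152  0.129]
 [ 0.131  0.435 -0.154  0.129]
 [ 0.131  0.418 -0.16   0.124]
 [ 0.131  0.461 -0.151  0.126]]
0.12 [ 0.13   0.438 -0.155  0.128]
0.15 [ 0.166  0.371 -0.146  0.199]
0.2 [ 0.166  0.374 -0.143  0.2  ]
1.7667 [0.49982442 0.0185991  0.32801768] [-3.14147233e+00 -8.03757673e-04  3.13529585e+00] [-8.34113152e-02  3.05432895e-01  3.38035755e-03  1.71982175e+00
 -1.07474744e-03  1.11715103e+00  1.48478397e+00]
```

Call:
jog_arm(series="-4 -34 0 0;-4 -34 0 0;-4 -34 0 0;-4 -34 0 0;-4 -34 0 0;-4 -34 0 0;-4 -34 0 0;-4 -34 0 0;-4 -34 0 0;-4 -34 0 0;-5 -37 0 0;0 0 -30 0;0 0 -30 0;0 0 -35 0;0 0 -35 0;0 0 -35 0;0 0 -30 0;0 0 -25 0;0 0 -20 0;0 0 0 0")

```text
t: 3.43
tcp_pos: [0.4527, -0.3544, 0.0837]
tool_rot: [3.135, -0.008, 3.135]
wrist_force: [-1.1, 0.5, -0.1]
width: -0.0003
finger_force: 0.0
```

Call:
jog_arm(series="0 0 -12 0;0 0 -10 0;0 0 0 0;0 0 0 0")

```text
t: 3.77
tcp_pos: [0.4555, -0.3567, 0.0666]
tool_rot: [3.142, -0.0, 3.135]
wrist_force: [0.3, -0.2, 0.1]
width: -0.0003
finger_force: 0.0
```

Run:
```python
from h import *
s=arm.sense();print(s['tcp_pos'],s['wrist_force'])
c=eyes.get_calibration("side");p,_=eyes.camera("side");p=cv2.cvtColor(p,4)
c2=eyes.get_calibration("top");p2,_=eyes.camera("top");p2=cv2.cvtColor(p2,4)
cv2.imwrite("pics/s1.png",np.hstack([cv2.resize(p[190:310,250:400],(500,400),interpolation=2),cv2.resize(mark(p2,c2,(.4657,-.2817)),(300,400))]))
```

```text
[ 0.45550337 -0.35669168  0.0665842 ] [ 0.31327813 -0.16327089  0.13539971]
```

View pics/s1.png

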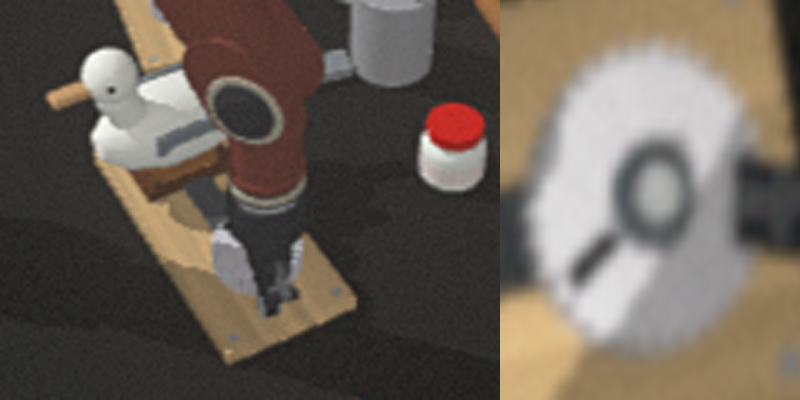

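The side crop shows the shut fingertip beside the collar's -y rim, with the duck head clear. The rectified top crop on the right shows the mark unmoved at about 130°. Next I'll lower slightly, feel for contact, and check the wrist's height relative to the duck's head.

Call:
jog_arm(series="0 5 -4 0;0 5 0 0;0 2 0 0;0 1 0 0;0 1 0 0;0 1 0 0;0 0 0 0;0 0 0 0")

```text
t: 4.53
tcp_pos: [0.4556, -0.3422, 0.0625]
tool_rot: [-3.141, 0.001, 3.135]
wrist_force: [-0.6, -1.0, -0.1]
width: -0.0003
finger_force: 0.4
```

```bash
cat > plan.py <<'E'
import sys, numpy as np
def path(d=2.,hx=11,hy=14.5,R=47,C=(465.7,-281.7),step=6.):
    """dense centre path from theta=-90, one orbit, closed; resampled at step mm"""
    r=R-d;P=[];S=[(1,-1),(1,1),(-1,1),(-1,-1)]
    for k,(sx,sy) in enumerate(S):
        for a in np.radians(np.linspace(-90+90*k,90*k,60)):
            P.append((C[0]+r*np.cos(a)+sx*hx,C[1]+r*np.sin(a)+sy*hy))
    P=np.array(P+P[:1]);L=np.r_[0,np.cumsum(np.hypot(*np.diff(P,axis=0).T))]
    n=int(L[-1]/step);s=np.linspace(0,L[-1],n+1)[:-1]
    return np.c_[np.interp(s,L,P[:,0]),np.interp(s,L,P[:,1])]
def rows(P,i0,n,cur):
    out=[];cur=np.array(cur,float)
    for i in range(i0,i0+n):
        dd=np.round(P[i%len(P)]-cur,1);cur=cur+dd;out.append(f"{dd[0]:g} {dd[1]:g} 0 0")
    return ";".join(out),cur
E
python3 - <<'E'
from h import *
s=arm.sense();print(s['tcp_pos'],s['wrist_force'])
c=eyes.get_calibration("side")
for z in(.1,.15,.2,.25,.3,.35):print(z,world2pix(c,(.4555,-.35,z)))
_,d=eyes.camera("side")
P=np.array([pix2world(c,u,v,d=d[v,u]) for v in range(120,260,1) for u in range(290,360)])
P=P[(np.hypot(P[:,0]-.4555,P[:,1]+.35)<.16)&(P[:,2]>.08)]
r=np.hypot(P[:,0]-.4555,P[:,1]+.35)
for z in np.arange(.1,.4,.02):
    m=(P[:,2]>z)&(P[:,2]<z+.02)
    if m.any():print(round(z,2),m.sum(),P[m].min(0).round(3),P[m].max(0).round(3))
E
```

```text
[ 0.45564454 -0.34223924  0.06248123] [-0.61343749 -0.95632362 -0.1272851 ]
0.1 (np.float64(329.2733052140283), np.float64(271.3503270835638))
0.15 (np.float64(329.00350705940707), np.float64(260.9408126098506))
0.2 (np.float64(328.72121699927624), np.float64(250.047683817753))
0.25 (np.float64(328.42552934237233), np.float64(238.63575693225667))
0.3 (np.float64(328.1154468629994), np.float64(226.66628068164442))
0.35 (np.float64(327.7898687068821), np.float64(214.09646356476068))
0.16 5 [ 0.42  -0.375  0.177] [ 0.487 -0.34   0.179]
0.18 81 [ 0.419 -0.382  0.181] [ 0.488 -0.339  0.2  ]
0.2 150 [ 0.42  -0.385  0.2  ] [ 0.494 -0.331  0.22 ]
0.22 83 [ 0.421 -0.381  0.22 ] [ 0.489 -0.34   0.24 ]
0.24 121 [ 0.422 -0.38   0.24 ] [ 0.486 -0.331  0.26 ]
0.26 105 [ 0.424 -0.379  0.26 ] [ 0.495 -0.338  0.28 ]
0.28 112 [ 0.423 -0.38   0.28 ] [ 0.501 -0.333  0.3  ]
0.3 83 [ 0.414 -0.386  0.3  ] [ 0.492 -0.345  0.32 ]
0.32 85 [ 0.403 -0.396  0.32 ] [ 0.502 -0.343  0.34 ]
0.34 184 [ 0.396 -0.399  0.34 ] [ 0.51  -0.341  0.36 ]
0.36 311 [ 0.39 -0.4   0.36] [ 0.512 -0.329  0.38 ]
0.38 289 [ 0.39  -0.394  0.38 ] [ 0.503 -0.323  0.4  ]
0.4 296 [ 0.384 -0.381  0.4  ] [ 0.49  -0.303  0.42 ]
```

Run:
```python
from plan import *
P=path(d=3.5);print(len(P));print(P[-4:])
r,c=rows(P,-3,20,(455.6,-341.8));print(r,c)
```

```text
62
[[ 452.48736425 -339.64244398]
 [ 458.53981506 -339.7       ]
 [ 464.59321004 -339.7       ]
 [ 470.64660502 -339.7       ]]
2.9 2.1 0 0;6.1 0 0 0;6 0 0 0;6.1 0 0 0;6 0.4 0 0;6 1.3 0 0;5.6 2 0 0;5.4 2.9 0 0;4.9 3.5 0 0;4.3 4.2 0 0;3.8 4.8 0 0;3 5.2 0 0;2.3 5.6 0 0;1.5 5.8 0 0;0.7 6.1 0 0;0 6 0 0;0 6.1 0 0;0 6 0 0;0 6.1 0 0;0 6 0 0 [ 520.2 -267.7]
```

Call:
jog_arm(series="2.9 2.1 0 0;6.1 0 0 0;6 0 0 0;6.1 0 0 0;6 0.4 0 0;6 1.3 0 0;5.6 2 0 0;5.4 2.9 0 0;4.9 3.5 0 0;4.3 4.2 0 0;3.8 4.8 0 0;3 5.2 0 0")

```text
t: 5.58
tcp_pos: [0.5167, -0.3133, 0.0622]
tool_rot: [3.14, 0.0, 3.137]
wrist_force: [-0.6, -0.6, 0.5]
width: -0.0001
finger_force: 0.0
```

```bash
cat >> h.py <<'E'
def angle(C=(.4657,-.2817)):
    """mark angle (deg): darkest direction in the ring 27..41 mm from the axis"""
    p,_=eyes.camera("top");c=eyes.get_calibration("top");g=cv2.cvtColor(p,cv2.COLOR_RGB2GRAY)
    a=np.radians(np.arange(0,360,1.));v=[]
    for t in a:
        q=[world2pix(c,(C[0]+r*np.cos(t),C[1]+r*np.sin(t),.07)) for r in np.arange(.028,.041,.002)]
        v.append(cv2.remap(g,np.array([q],np.float32),None,1).mean())
    v=np.array(v);w=np.convolve(np.r_[v[-3:],v,v[:3]],np.ones(7)/7,'valid')
    return v,w,p
E
python3 - <<'E'
from h import *
v,w,p=angle();print(w[::10].round().astype(int));print(np.argmin(w),arm.sense()['tcp_pos'],arm.sense()['wrist_force'])
c=eyes.get_calibration("top");cv2.imwrite("pics/m2.png",np.vstack([cv2.resize(mark(x,c,(.4657,-.2817)),(300,300)) for x in (cv2.imread("pics/top0.png"),p[:,:,::-1].copy())]))
E
```

```text
[208 209 210 210 212 212 213 211 216 220 222 223 223 218 176 155 154 146
  81  49  61  60  65  73 105 134 145 148 148 149 149 148 148 160 199 207]
188 [ 0.51745049 -0.31166306  0.06216068] [ 0.91279753  1.06638739 -0.02167943]
```

View pics/m2.png

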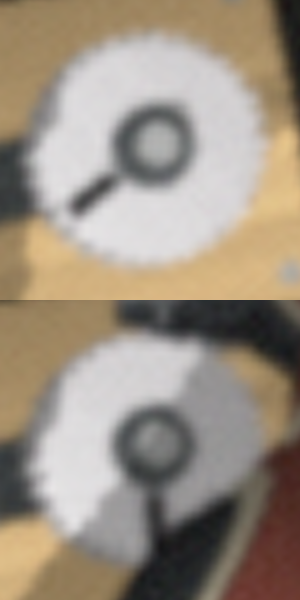

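Top: the start mark is at 130°. Bottom: after the first push it is at about 182°, so the collar has turned counter-clockwise by roughly 50°.

Call:
jog_arm(series="0 0 0 0;0 0 0 0;0 0 0 0")

```text
t: 5.88
tcp_pos: [0.5152, -0.3156, 0.0623]
tool_rot: [-3.141, -0.0, 3.135]
wrist_force: [0.6, 0.6, -0.2]
width: -0.0001
finger_force: 0.0
```

Run:
```python
from bench import arm
from plan import *
s=arm.sense();print(s['tcp_pos'],s['wrist_force'])
t=s['tcp_pos'][:2]*1000
P=path(d=4.5);i=np.argmin(np.hypot(*(P-t).T))+1;print(i,P[i-1]);r,c=rows(P,i,20,t);print(r,c)
```

```text
[ 0.51520268 -0.31562171  0.06232603] [ 0.59554346  0.56779368 -0.23174717]
9 [ 515.2929886  -313.99345231]
2.2 7.3 0 0;1.3 5.9 0 0;0.5 6 0 0;-0 6.1 0 0;-0 6 0 0;-0 6.1 0 0;-0 6 0 0;-0 6.1 0 0;-0.6 6 0 0;-1.4 5.8 0 0;-2.3 5.7 0 0;-3 5.2 0 0;-3.7 4.8 0 0;-4.4 4.1 0 0;-4.9 3.6 0 0;-5.4 2.7 0 0;-5.7 2 0 0;-5.9 1.2 0 0;-6 0.3 0 0;-6.1 0 0 0 [ 469.80267728 -224.72171316]
```

Call:
jog_arm(series="2.2 7.3 0 0;1.3 5.9 0 0;0.5 6 0 0;0 6.1 0 0;0 6 0 0;0 6.1 0 0;0 6 0 0;0 6.1 0 0;-0.6 6 0 0;-1.4 5.8 0 0;-2.3 5.7 0 0;-3 5.2 0 0")

```text
t: 6.88
tcp_pos: [0.5105, -0.2414, 0.0617]
tool_rot: [3.14, -0.004, 3.135]
wrist_force: [2.3, 0.4, 0.1]
width: 0.0002
finger_force: 0.9
```

```bash
cat > step.py <<'E'
from h import *
from plan import *
import sys
cmd=[float(x) for x in sys.argv[1:3]];d=float(sys.argv[3]);n=int(sys.argv[4])
v,w,p=angle();s=arm.sense();print(s['t'],s['tcp_pos'],s['wrist_force'].round(1))
# mark = dip against the neighbourhood 12..20 deg on each side
k=np.array([min(v[(i-16)%360],v[(i+16)%360])/max(w[i],1) for i in range(360)])
o=[]
for i in np.argsort(-k):
    if all(abs((i-j+180)%360-180)>15 for j in o): o.append(i)
    if len(o)==3:break
print([(int(i),round(float(k[i]),2)) for i in o])
if n:
    P=path(d=d);i=np.argmin(np.hypot(*(P-cmd).T))+1;r,c=rows(P,i,n,cmd);print(i,r,c)
np.save("last.npy",p)
E
python3 step.py 511.9 -249.4 4.5 12
```

```text
6.9333 [ 0.51001433 -0.24020771  0.06168134] [-0.7  1.  -0.4]
[(150, 1.09), (206, 1.06), (100, 1.06)]
20 0 6 0 0;-3.7 4.7 0 0;-4.4 4.2 0 0;-4.9 3.5 0 0;-5.4 2.8 0 0;-5.7 2 0 0;-5.9 1.2 0 0;-6 0.3 0 0;-6.1 0 0 0;-6 0 0 0;-6.1 0 0 0;-6 -0.1 0 0 [ 451.7 -224.8]
```

```bash
cat > step.py <<'E'
from h import *
from plan import *
import sys
a=sys.argv[1:]
def look(C=(.4657,-.2817)):
    """per camera: collar-face points by depth, bright = face, dark = mark; centroid angle of dark points in ring 27..42 mm"""
    for n in("top","side"):
        p,d=eyes.camera(n);c=eyes.get_calibration(n);g=cv2.cvtColor(p,cv2.COLOR_RGB2GRAY).astype(float)
        ctr=world2pix(c,(*C,.07));F=[]
        for v in range(int(ctr[1])-25,int(ctr[1])+25):
            for u in range(int(ctr[0])-28,int(ctr[0])+28):
                w=pix2world(c,u,v,z=.07);r=np.hypot(w[0]-C[0],w[1]-C[1])
                wz=pix2world(c,u,v,d=d[v,u])[2]
                if .026<r<.041 and .062<wz<.078: F.append((np.arctan2(w[1]-C[1],w[0]-C[0]),g[v,u]))
        F=np.array(F)
        if len(F)<20: print(n,"hidden");continue
        dark=F[F[:,1]<90];A=np.degrees(F[:,0])%360
        vis=[int(((A>=k)&(A<k+30)).sum()) for k in range(0,360,30)]
        z=(np.exp(1j*dark[:,0])*(110-dark[:,1])).sum() if len(dark) else 0
        print(n,"dark",len(dark),"angle",np.degrees(np.angle(z)).round(1)%360,"coh",np.round(abs(z)/max((110-dark[:,1]).sum(),1),2),"vis",vis)
s=arm.sense();print(s['t'],s['tcp_pos'],s['wrist_force'].round(1))
look()
if len(a)>3:
    cmd=[float(x) for x in a[:2]]
    P=path(d=float(a[2]));i=np.argmin(np.hypot(*(P-cmd).T))+1;print(i,*rows(P,i,int(a[3]),cmd))
E
python3 step.py 511.9 -243.4 4.5 12
```

```text
6.9333 [ 0.51001433 -0.24020771  0.06168134] [-0.7  1.  -0.4]
top hidden
side dark 7 angle 240.9 coh 1.0 vis [15, 17, 17, 16, 16, 15, 17, 16, 17, 18, 18, 20]
21 -3.7 4.7 0 0;-4.4 4.2 0 0;-4.9 3.5 0 0;-5.4 2.8 0 0;-5.7 2 0 0;-5.9 1.2 0 0;-6 0.3 0 0;-6.1 0 0 0;-6 0 0 0;-6.1 0 0 0;-6 -0.1 0 0;-6 -0.9 0 0 [ 445.7 -225.7]
```

Call:
jog_arm(series="-3.7 4.7 0 0;-4.4 4.2 0 0;-4.9 3.5 0 0;-5.4 2.8 0 0;-5.7 2 0 0;-5.9 1.2 0 0;-6 0.3 0 0;-6.1 0 0 0;-6 0 0 0;-6.1 0 0 0;-6 -0.1 0 0;-6 -0.9 0 0")

```text
t: 8.03
tcp_pos: [0.4452, -0.2248, 0.0622]
tool_rot: [3.141, -0.001, 3.136]
wrist_force: [1.2, 2.3, -0.1]
width: 0.0002
finger_force: 1.2
```

```bash
python3 step.py 445.7 -225.7 4.5 18
```

```text
8.0333 [ 0.44520216 -0.22477463  0.06224792] [ 1.2  2.3 -0.1]
top hidden
side dark 8 angle 294.3 coh 1.0 vis [15, 17, 17, 18, 16, 16, 17, 17, 16, 18, 18, 20]
33 -5.8 -1.7 0 0;-5.5 -2.5 0 0;-5.1 -3.2 0 0;-4.6 -4 0 0;-3.9 -4.5 0 0;-3.3 -5.1 0 0;-2.6 -5.5 0 0;-1.7 -5.8 0 0;-0.9 -6 0 0;-0.1 -6 0 0;0 -6.1 0 0;0 -6 0 0;0 -6.1 0 0;0 -6 0 0;0.2 -6.1 0 0;1 -5.9 0 0;1.8 -5.8 0 0;2.7 -5.4 0 0 [ 417.9 -317.4]
```

Call:
jog_arm(series="-5.8 -1.7 0 0;-5.5 -2.5 0 0;-5.1 -3.2 0 0;-4.6 -4 0 0;-3.9 -4.5 0 0;-3.3 -5.1 0 0;-2.6 -5.5 0 0;-1.7 -5.8 0 0;-0.9 -6 0 0;-0.1 -6 0 0;0 -6.1 0 0;0 -6 0 0;0 -6.1 0 0;0 -6 0 0;0.2 -6.1 0 0;1 -5.9 0 0;1.8 -5.8 0 0;2.7 -5.4 0 0")

```text
t: 9.63
tcp_pos: [0.4176, -0.318, 0.062]
tool_rot: [3.142, -0.002, 3.135]
wrist_force: [-4.0, 1.0, -1.1]
width: 0.0001
finger_force: 1.8
```

```bash
python3 step.py 417.9 -317.4 4.5 20
```

```text
9.6333 [ 0.41755521 -0.3179909   0.06204962] [-4.   1.  -1.1]
top dark 4 angle 38.4 coh 0.56 vis [26, 29, 28, 30, 29, 14, 9, 23, 28, 27, 28, 30]
side dark 5 angle 44.1 coh 1.0 vis [15, 16, 10, 0, 0, 0, 0, 5, 17, 18, 17, 20]
51 3.4 -5 0 0;4 -4.5 0 0;4.7 -3.9 0 0;5.1 -3.1 0 0;5.6 -2.4 0 0;5.8 -1.6 0 0;6 -0.7 0 0;6.1 -0.1 0 0;6 0 0 0;6.1 0 0 0;6 0 0 0;6 0.4 0 0;5.9 1.3 0 0;5.7 2.1 0 0;5.3 2.9 0 0;4.9 3.6 0 0;4.2 4.3 0 0;3.7 4.8 0 0;2.9 5.3 0 0;2.1 5.7 0 0 [ 517.4 -308.3]
```

Call:
jog_arm(series="3.4 -5 0 0;4 -4.5 0 0;4.7 -3.9 0 0;5.1 -3.1 0 0;5.6 -2.4 0 0;5.8 -1.6 0 0;6 -0.7 0 0;6.1 -0.1 0 0;6 0 0 0;6.1 0 0 0;6 0 0 0;6 0.4 0 0;5.9 1.3 0 0;5.7 2.1 0 0;5.3 2.9 0 0;4.9 3.6 0 0;4.2 4.3 0 0;3.7 4.8 0 0;2.9 5.3 0 0;2.1 5.7 0 0")

```text
t: 11.4
tcp_pos: [0.5187, -0.3067, 0.0623]
tool_rot: [3.141, 0.001, 3.136]
wrist_force: [0.1, 0.5, 0.2]
width: -0.0
finger_force: 0.0
```

```bash
python3 step.py 517.4 -308.3 4.5 20
```

```text
11.4 [ 0.51869331 -0.3066544   0.06230229] [0.1 0.5 0.2]
top dark 12 angle 164.8 coh 1.0 vis [26, 29, 28, 30, 29, 24, 4, 1, 14, 27, 27, 30]
side dark 12 angle 164.2 coh 1.0 vis [15, 17, 17, 17, 16, 15, 17, 17, 17, 18, 18, 20]
10 1.3 5.9 0 0;0.5 6 0 0;0 6 0 0;0 6.1 0 0;0 6 0 0;0 6.1 0 0;-0 6 0 0;-0.6 6.1 0 0;-1.4 5.8 0 0;-2.3 5.6 0 0;-3 5.3 0 0;-3.7 4.7 0 0;-4.4 4.2 0 0;-4.9 3.5 0 0;-5.4 2.8 0 0;-5.7 2 0 0;-5.9 1.2 0 0;-6 0.3 0 0;-6.1 -0 0 0;-6 -0 0 0 [ 463.8 -224.7]
```

Call:
jog_arm(series="1.3 5.9 0 0;0.5 6 0 0;0 6 0 0;0 6.1 0 0;0 6 0 0;0 6.1 0 0;0 6 0 0;-0.6 6.1 0 0;-1.4 5.8 0 0;-2.3 5.6 0 0;-3 5.3 0 0;-3.7 4.7 0 0;-4.4 4.2 0 0;-4.9 3.5 0 0;-5.4 2.8 0 0;-5.7 2 0 0;-5.9 1.2 0 0;-6 0.3 0 0;-6.1 0 0 0;-6 0 0 0")

```text
t: 13.17
tcp_pos: [0.4638, -0.2217, 0.0623]
tool_rot: [3.138, -0.001, 3.137]
wrist_force: [2.5, 5.9, 0.9]
width: -0.0001
finger_force: 2.8
```

```bash
python3 step.py 463.8 -224.7 4.5 20
```

```text
13.1667 [ 0.46379966 -0.22171899  0.06230577] [2.5 5.9 0.9]
top hidden
side dark 7 angle 259.3 coh 1.0 vis [15, 17, 17, 17, 16, 16, 16, 17, 17, 18, 18, 19]
30 -6.1 0 0 0;-6 -0.1 0 0;-6 -0.9 0 0;-5.8 -1.7 0 0;-5.5 -2.5 0 0;-5.1 -3.2 0 0;-4.6 -4 0 0;-3.9 -4.5 0 0;-3.3 -5.1 0 0;-2.6 -5.5 0 0;-1.7 -5.8 0 0;-0.9 -6 0 0;-0.1 -6 0 0;0 -6.1 0 0;0 -6 0 0;0 -6.1 0 0;0 -6 0 0;0.2 -6.1 0 0;1 -5.9 0 0;1.8 -5.8 0 0 [ 415.2 -312. ]
```

Total is about 489°.

Call:
jog_arm(series="-6.1 0 0 0;-6 -0.1 0 0;-6 -0.9 0 0;-5.8 -1.7 0 0;-5.5 -2.5 0 0;-5.1 -3.2 0 0;-4.6 -4 0 0;-3.9 -4.5 0 0;-3.3 -5.1 0 0;-2.6 -5.5 0 0;-1.7 -5.8 0 0;-0.9 -6 0 0;-0.1 -6 0 0;0 -6.1 0 0;0 -6 0 0;0 -6.1 0 0;0 -6 0 0;0.2 -6.1 0 0;1 -5.9 0 0;1.8 -5.8 0 0")

```text
t: 14.93
tcp_pos: [0.4147, -0.3124, 0.062]
tool_rot: [3.141, -0.002, 3.135]
wrist_force: [-3.0, 2.3, -0.9]
width: -0.0001
finger_force: 1.5
```

```bash
python3 step.py 415.2 -312 4.5 16
python3 - <<'E'
import h,re,numpy as np,cv2
src=open('step.py').read().split("s=arm.sense()")[0].replace("a=sys.argv[1:]","")
class E: 
    get_calibration=staticmethod(h.eyes.get_calibration)
    camera=staticmethod(lambda n:(cv2.imread(f"pics/{n}0.png")[:,:,::-1].copy(),np.load(f"{n}0.npy")))
ns={};exec(src,ns);ns['eyes']=E;ns['look']()
E
```

```text
14.9333 [ 0.41465743 -0.31239893  0.06195364] [-3.   2.3 -0.9]
top dark 4 angle 19.7 coh 1.0 vis [26, 30, 28, 30, 29, 12, 16, 19, 25, 26, 28, 30]
side dark 6 angle 21.2 coh 1.0 vis [15, 17, 16, 3, 0, 0, 0, 10, 17, 18, 18, 20]
50 2.7 -5.4 0 0;3.4 -5 0 0;4 -4.5 0 0;4.7 -3.9 0 0;5.1 -3.1 0 0;5.6 -2.4 0 0;5.8 -1.6 0 0;6 -0.7 0 0;6.1 -0.1 0 0;6 0 0 0;6.1 0 0 0;6 0 0 0;6 0.4 0 0;5.9 1.3 0 0;5.7 2.1 0 0;5.3 2.9 0 0 [ 499.6 -332. ]
top dark 4 angle 127.5 coh 1.0 vis [26, 29, 28, 29, 28, 26, 31, 28, 30, 27, 28, 30]
side dark 7 angle 129.8 coh 1.0 vis [15, 17, 17, 16, 16, 16, 16, 17, 17, 18, 18, 20]
```

Call:
jog_arm(series="2.7 -5.4 0 0;3.4 -5 0 0;4 -4.5 0 0;4.7 -3.9 0 0;5.1 -3.1 0 0;5.6 -2.4 0 0;5.8 -1.6 0 0;6 -0.7 0 0;6.1 -0.1 0 0;6 0 0 0;6.1 0 0 0;6 0 0 0;6 0.4 0 0")

```text
t: 16.12
tcp_pos: [0.4845, -0.3402, 0.0628]
tool_rot: [-3.138, 0.003, 3.134]
wrist_force: [-1.6, -2.7, -0.3]
width: 0.0001
finger_force: 1.3
```

```bash
python3 step.py 482.7 -338.2 4.5 8
```

```text
16.1167 [ 0.48452622 -0.34016844  0.06283717] [-1.6 -2.7 -0.3]
top dark 3 angle 119.6 coh 1.0 vis [26, 30, 26, 30, 29, 27, 30, 28, 30, 18, 0, 24]
side dark 6 angle 128.3 coh 0.52 vis [0, 0, 11, 18, 16, 16, 17, 17, 17, 16, 1, 0]
2 5.9 1.2 0 0;5.7 2.1 0 0;5.3 2.9 0 0;4.9 3.6 0 0;4.2 4.3 0 0;3.7 4.8 0 0;2.9 5.3 0 0;2.1 5.7 0 0 [ 517.4 -308.3]
```

Call:
jog_arm(series="4.5 1 0 0;0 0 0 0;0 0 0 0;0 0 0 0")

```text
t: 16.55
tcp_pos: [0.4896, -0.338, 0.063]
tool_rot: [-3.139, 0.005, 3.135]
wrist_force: [1.8, -5.7, -0.9]
width: -0.0001
finger_force: 2.4
```

```bash
cat > fine.py <<'E'
from h import *
def prof(p,n,C=(.4657,-.2817)):
    c=eyes.get_calibration(n);g=cv2.cvtColor(p,cv2.COLOR_RGB2GRAY).astype(np.float32);t=np.arange(95,165,.5);v=[]
    for a in np.radians(t):
        q=[world2pix(c,(C[0]+r*np.cos(a),C[1]+r*np.sin(a),.07)) for r in np.arange(.027,.042,.001)]
        v.append(cv2.remap(g,np.array([q],np.float32),None,cv2.INTER_LINEAR).mean())
    v=np.array(v);i=np.argmin(v);m=abs(t-t[i])<=14;x=t[m];y=v[m];b=np.interp(x,[x[0],x[-1]],[y[0],y[-1]]);w=np.clip(b-y,0,None)
    return (w*x).sum()/w.sum(),v.min(),v.max()
for n in("top","side"):
    p=eyes.camera(n)[0];o=cv2.imread(f"pics/{n}0.png")[:,:,::-1].copy()
    print(n,np.round(prof(o,n),1),np.round(prof(p,n),1));cv2.imwrite(f"pics/f_{n}.png",p[:,:,::-1])
s=arm.sense();print(s['t'],s['tcp_pos'],s['wrist_force'])
E
python3 fine.py
```

```text
top [127.4 108.2 223.3] [126.9 107.4 219.4]
side [129.6  71.3 192.3] [129.2  73.1 192.2]
16.65 [ 0.48963013 -0.33800707  0.06300035] [ 2.72935002 -5.15807215 -1.04003852]
```

Call:
jog_arm(series="0.7 -4 0 0;1 -8 0 0;1 -12 0 0;0 -15 0 0;0 -10 10 0;0 0 30 0;0 0 30 0;0 0 30 0;0 0 30 0;0 0 30 0;0 -10 30 0;0 -10 20 0;0 0 0 0;0 0 0 0;0 0 0 0")

```text
t: 17.9
tcp_pos: [0.4897, -0.4052, 0.271]
tool_rot: [3.139, -0.002, 3.135]
wrist_force: [-0.3, 0.5, -0.3]
width: -0.0
finger_force: 0.0
```

```bash
python3 fine.py; python3 -c "
import cv2,numpy as np
cv2.imwrite('pics/end.png',np.vstack([cv2.imread('pics/f_top.png')[60:330,40:600],cv2.imread('pics/f_side.png')[120:390,40:600]]))"
```

```text
top [127.4 108.2 223.3] [127.  107.8 222.5]
side [129.6  71.3 192.3] [129.1  73.3 192.9]
18.0 [ 0.48976232 -0.40476155  0.27036146] [ 0.37129902 -0.01081067 -0.51898463]
```

View pics/end.png

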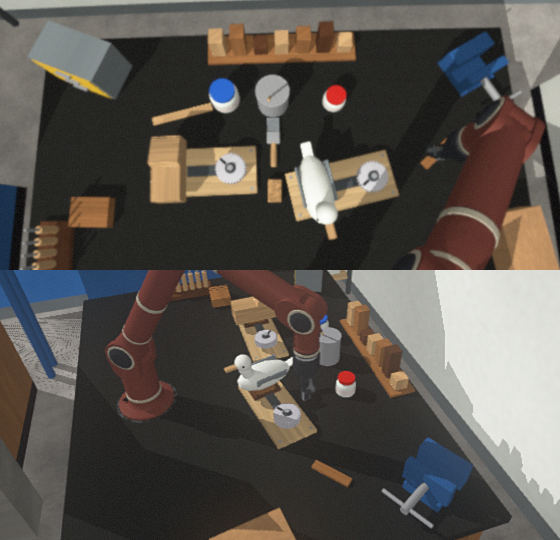

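The hand is well clear of the collar. The mark is back at its starting angle (crop (365,182)), and nothing else on the bench has moved.

```bash
python3 -c "
from bench import arm
print(arm.hand_in())"
```

```text
the job is handed in; nothing more can be done
None
```

I rolled the duck stand's collar two full turns counter-clockwise with the shut fingertips; its mark is back within about 0.5° of where it started, the hand is clear, nothing else appears moved, and the job was handed in at about 18 s (no verdict shown).

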